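Bring the relay bin round and pin the carousel

TASK

Turn the parts carousel the shorter way round until the red bin holding the blue relay stands at the blue lock block on the carousel's foot. Then take the orange-headed locking pin from its black holder and push it gently (no more than 30 N) through that bin's tab into the lock block's hole, which you must find by feel since the block's setting along its rail is not known, fully home, so that the carousel is locked there, and let go. Keep the relay in its bin and leave the other things on the bench where they are.

Things in the scene. Friction and masses are not known exactly. Their poses are not given: they have to be found in the camera images.
- stand: fixed foot of the parts carousel, a grey disc 220 mm across with one blue lock block on its -x side (its front). Origin on the table under the carousel's axis, z up. It stays put
- lock_mid (a point): middle of the lock block's setting range, at (-150, 0, 20) mm in the foot's frame. The blue block (70 mm along the foot's y, top at 20 mm height) is clamped within 14 mm either way of it along y; no reading tells where. Its hole (14 mm wide, 18 mm deep, at x = -150 mm, mid-block in y, beside a yellow square) is mostly hidden under a tab: find it by feel
- carousel (a joint): angle of the carousel about its upright axis, rad, counterclockwise from above positive; it turns endlessly, no stops. Friction of 0.15 N m holds it where it is left. It carries six red bins 60 degrees apart, each with an aluminium tab outside it. At angle 0 one tab hole points in the foot's -x direction, over lock_mid, so one does at every multiple of pi/3
- axis (a point): point on the carousel's axis at 32 mm height (top of its disc and tabs), fixed. Bins: 52 mm radially, 60 mm wide, 2 mm walls, floor at 34 mm, rim at 66 mm height, centres 91 mm from the axis. Tabs: 44 mm square, 8 mm thick, top at 32 mm height, each with a 14 mm through hole 150 mm from the axis, on the middle line of its bin
- crank (a point): where the carousel is turned: top centre of the yellow upright crank peg, a 16 mm round peg standing from 76 to 118 mm height, 50 mm from the axis, on the black 120 mm dial in the middle of the carousel; at joint angle 0 it points in the foot's -x direction. Bin rims are lower (66 mm)
- relay: the blue relay, a loose block 20 x 16 x 18 mm lying in one of the bins (it may slide about in that bin); origin at the centre of its underside
- pin: the locking pin, loose, upright. Origin at its lower tip, z up along it. 12 mm shank 26 mm long, its last 2 mm tapering to 9.6 mm; a 22 mm steel collar at 26 to 30 mm; a 16 mm round orange head at 30 to 64 mm; 70 g. Home, the collar rests on the tab, tip at 6 mm height, 14 mm down in the lock hole. It stands at most 30 N of pushing
- pin_tip (a point): centre of the pin's lower tip. If the tab hole is not within about 2 mm of the lock hole, the tip stops on the block's top at 20 mm height (on the tab's top at 32 mm if it misses the tab hole). Standing in the tab hole, the pin drags the carousel round with 1 to 2 N when moved sideways, and drops once it is over the lock hole
- pin_grip (a point): point on the pin's axis at the middle of its orange head, 50 mm above the tip
- holder: fixed black block, 56 x 56 mm, 34 mm tall, with a 15 mm hole, 30 mm deep, in which the pin stands with its collar on the top face. Origin at the centre of its underside
- flux_jar: bystander: jar, 48 mm across, 50 mm tall; origin under its centre
- spool: bystander: metal spool, 60 mm across, 45 mm tall; origin under its centre
- screwdriver: bystander: red screwdriver, 170 mm long, lying
- cup: bystander: white cup, 70 mm across, 80 mm tall; origin under its centre

How it is judged (in metres and radians):
On the way, in this order (a step that is already met when the one before it is completed fails the run):
1. the bin with the relay has come round to the lock block, the pin not yet in (x of relay in the frame of stand below -0.05 m and y of relay in the frame of stand between -0.035 and 0.035 m and z of relay in the frame of stand between 0.02 and 0.06 m and horizontal distance between pin_tip and lock_mid above 0.04 m), for 0.2 s.
2. the pin is home in the lock hole (x of pin_tip in the frame of stand between -0.155 and -0.145 m and y of pin_tip in the frame of stand between -0.019 and 0.019 m and z of pin_tip in the frame of stand between 0.0035 and 0.0085 m and angle between pin's own z axis and vertical below 0.12 rad), for 0.2 s.
At the end, for the whole second after the job is handed in: In the foot's frame: relay in the bin at the lock block (x below -50, y within 35, z 20 to 60 mm); pin through the tab in the lock hole, tip at x -155 to -145, y within 19, z 3.5 to 8.5 mm (collar on the tab), upright within 0.12 rad; pin (20 mm/s) and carousel (0.05 rad/s) at rest (all of step 2 and x of relay in the frame of stand below -0.05 m and y of relay in the frame of stand between -0.035 and 0.035 m and z of relay in the frame of stand between 0.02 and 0.06 m and linear speed of pin below 0.02 m/s and velocity of joint carousel between -0.05 and 0.05 rad/s); the robot touches nothing.
It fails at once if the relay is carried round the far side of the carousel, the longer way (x of relay in the frame of stand above 0.05 m and y of relay in the frame of stand between -0.03 and 0.03 m).
It fails at once if the pin is pushed against the carousel or its foot with more than 30 N (contact force between pin and stand above 30 N).
It fails at once if the flux jar, spool, screwdriver or cup is moved by more than 30 mm (distance of any of flux_jar, spool, screwdriver, cup from where it was at the start of the episode above 0.03 m).
It also fails if it takes over 72 s, if anything falls off the work surface, if the arm or the gripper's body presses on something with over 40 N, if the wrist force passes 120 N, or if a joint passes its speed limit or range.

ROBOT

A 6-joint arm with a two-finger parallel gripper is mounted at the origin on the work surface. World frame = base frame: x ahead of the robot, y to its left, z up, the work surface at z = 0. Lengths are in mm, angles in rad, forces in N, time in s.
With the tool pointing down it reaches from about 275 to 825 mm from the base axis. Payload 5.2 kg.
Tool frame: the origin (TCP) lies on the centre line of the jaws, within the pads' length; the fingertips stand 11 mm ahead of it and the grasp point (between the pads) lies 8 mm behind it; z points along the fingers, y is the line along which they close (so a half turn about z gives the same grasp; the last joint's range is limited). The gripper opens to 93 mm and grips with 3 to 60 N. Pads are 15 mm wide; open, the fingers measure 128 mm over their backs; the gripper's body (75 mm by 188 mm) begins 65 mm behind the grasp point.
Start: joints at [1.029, 0.259, 1.535, -0, 1.348, -0.203], TCP at [182.774, 518.747, 229.653] pointing down, gripper open.
Joint ranges: [-3.14, 3.14], [-0.91, 2.08], [0.19, 2.58], [-1.22, 4.36], [0.22, 2.71], [-3.12, 3.12]. Speed limits (rad/s): [2.57, 2.57, 3.14, 3.14, 3.14, 3.14].

INTERFACE

Orientations are given as a rotation vector (axis times angle).
In Python, from cell import status, imaging, env gives the robot as it stands.
- The arm moves only by the tool step_arm, never from a script. Its argument "steps" is text: rows parted by semicolons, each of 5 numbers parted by spaces: the shift along the world's x, y, z in units of 25 mm (1.0 is 25 mm), then the turn about the world's z in units of 5 degrees (1.0 is 5 degrees), then the finger opening in mm, from 0 to 93. A call has 1 to 10 rows; each row shifts and turns the commanded pose from where the row before left it; what a row does not reach is not made up. A row lasts 1/10 s, in which the tool goes at most 50 mm and 8.59 degrees, less where a joint would pass 70% of its speed; a pose out of reach is approached as far as the arm can. A call is refused whole if a number of a shift passes 1 or a number of a turn 1, either way. A call with a gripper value outside its range is refused whole. The fingers move at their own pace and stop on an object; "grip_force" is the grip in N (left out, the last holds). Time passes only in rows, so rows that do not move let the fingers close. It gives the time, the measured TCP pose, the force, the opening and the grip force at its end, in the units of the state.
- status.get_obs(): the state, without advancing time (a new reading comes with each control period).
- imaging.snapshot(name): name is "side" or "top" or "wrist"; returns (picture, depth): 420x560x3 uint8, red, green, blue; 420x560 float32, mm along the optical axis (not along the pixel's ray), 0 where there is no reading.
- imaging.camera_model(name): a dict with "mtx" (3x3 intrinsics, pixels), "xyz" and "orientation" of the camera in the world; the wrist camera has in their place "mount" (4x4, takes a point from camera to tool coordinates, whose origin is the TCP and whose axes are the flange's). Camera axes: x right, y up, looking along -z (the intrinsics and any distortion apply to the point x, -y, -z); pixel columns grow to the right and rows downward; lengths in mm; the calibration is good to about 2 mm. The wrist camera is an equidistant fisheye: a pixel r from the principal point sees the ray r / f radians off the axis. A picture is of the moment at which its call begins: read the wrist's pose just before it. camera_model takes no time and is no camera call.
- env.job_done(): hands the job in; it is judged then, once.
The state is a dict: "time": time; "qpos": joint angles; "qd": joint speeds; "tau": joint torques, N m; "ee_pos": TCP position; "orientation": TCP orientation; "force": force on the tool from outside, world axes, zero at the start; "torque": the same for the moment, N m; "finger_gap": opening from 0.0 (shut) to 1.0 (fully open); "gripper_force": force on a finger pad.
Only numpy, scipy, OpenCV 4.12 (cv2) and the standard library are available. Lean on these libraries where they do the work, as an engineer would, in place of code of your own. Each camera call takes 0.05 s, during which the arm holds its last target. There are 200 camera calls.

## Working session

There is one attempt and no reset: what is moved stays moved. The work goes in short steps, Python scripts to look and compute and a tool call to move; the robot and the scene stay as the last step left them, time stands still between calls to the robot, and variables do not carry over. Pictures are saved under pics/ and viewed, at most 10 in all, crops included, and the job is handed in when it is done.

Besides the shell and the picture viewer there is one more tool, called after "Call:" by a JSON object that holds its "op" and its "data", one argument or row to a line. step_arm: Moves the arm, as the interface text tells. Its arguments: {"type":"object","properties":{"steps":{"type":"string"},"grip_force":{"type":"number"}},"required":["steps"]}

```bash
mkdir -p pics; ls
python3 - <<'E'
from cell import status, imaging, env
import cv2,numpy as np
o=status.get_obs();print(o)
for n in("top","side"):
    p,d=imaging.snapshot(n);cv2.imwrite(f"pics/{n}0.png",p[:,:,::-1]);np.savez(f"{n}0.npz",p=p,d=d)
    print(imaging.camera_model(n))
print(imaging.camera_model("wrist"))
E
```

```text
pics
{'time': 0.0, 'qpos': array([ 1.02919275e+00,  2.59340298e-01,  1.53606463e+00,  7.21419802e-09,
        1.34798570e+00, -2.02786745e-01]), 'qd': array([-0.00083637, -0.00132644,  0.00038351,  0.00016609,  0.00073068,
       -0.00150889]), 'tau': array([ 6.29138176e-04, -4.37312257e+01, -2.84005415e+01,  7.17629911e-02,
        4.12328029e-02, -1.55109506e-04]), 'ee_pos': array([182.5037992 , 518.2907196 , 228.82654516]), 'orientation': array([-5.29559783e-01, -3.09597417e+00,  2.63032085e-03]), 'force': array([-0.06075822, -0.12580177, -0.09242353]), 'torque': array([-0.03459742, -0.0137893 , -0.02327434]), 'gripper_force': 0.0, 'finger_gap': 1.0062356264151902}
{'mtx': array([[424.50834527,   0.        , 283.51086392],
       [  0.        , 424.50834527, 214.02434673],
       [  0.        ,   0.        ,   1.        ]]), 'xyz': array([ 407.55801524,  -12.6066012 , 1254.89121934]), 'orientation': array([ 0.07812202, -0.07260235, -1.57583439])}
{'mtx': array([[432.78938416,   0.        , 277.71978606],
       [  0.        , 432.78938416, 205.16291279],
       [  0.        ,   0.        ,   1.        ]]), 'xyz': array([ 109.20955177, -520.28269904,  812.07142481]), 'orientation': array([ 0.71922665, -0.23574534, -0.6164482 ])}
{'mtx': array([[325.1922621 ,   0.        , 275.06104757],
       [  0.        , 325.1922621 , 209.68587882],
       [  0.        ,   0.        ,   1.        ]]), 'mount': array([[ 6.15029634e-04,  9.63499674e-01,  2.67708797e-01,
         7.44189863e+01],
       [ 9.99999486e-01, -8.08247787e-04,  6.11549426e-04,
        -4.08587382e-01],
       [ 8.05602715e-04,  2.67708283e-01, -9.63499676e-01,
        -1.54796053e+02],
       [ 0.00000000e+00,  0.00000000e+00,  0.00000000e+00,
         1.00000000e+00]])}
```

View pics/top0.png

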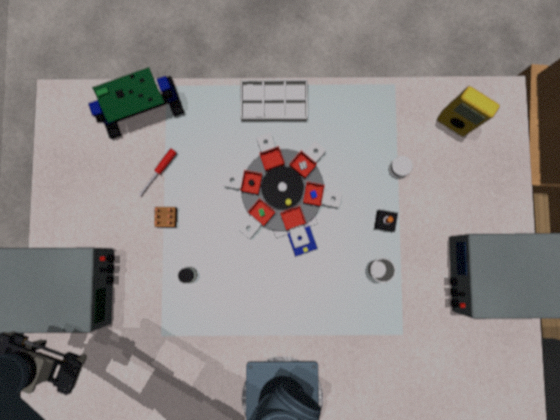

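View pics/side0.png

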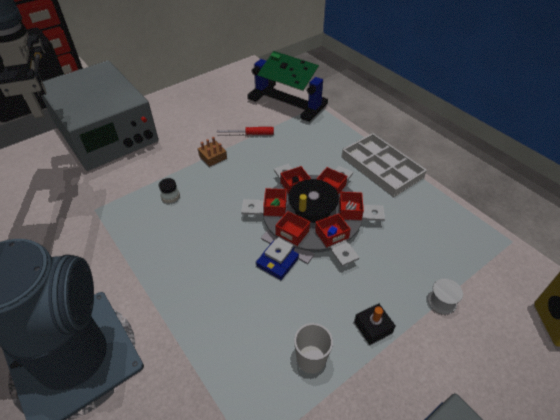

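The top view shows the carousel centre near (283,188), with the lock block at (302,240). The relay's bin is at (313,195), one bin counterclockwise of the block. The peg is at (289,202), the pin and holder at (387,220), the cup at (378,270) and the spool at (401,167).

```bash
cat > h.py <<'E'
import cv2,numpy as np
from cell import status,imaging,env
from scipy.spatial.transform import Rotation as R
def ray(name,uv,obs=None):
    m=imaging.camera_model(name);K=m["mtx"];uv=np.atleast_2d(np.asarray(uv,float))
    x=(uv[:,0]-K[0,2])/K[0,0];y=(uv[:,1]-K[1,2])/K[1,1]
    if name!="wrist":
        d=np.c_[x,-y,-np.ones_like(x)];return m["xyz"],d@R.from_rotvec(m["orientation"]).as_matrix().T
    th=np.hypot(x,y)+1e-9
    d=np.c_[np.sin(th)*x/th,-np.sin(th)*y/th,-np.cos(th)]
    T=m["mount"];Rw=R.from_rotvec(obs["orientation"]).as_matrix()
    return obs["ee_pos"]+Rw@T[:3,3],d@T[:3,:3].T@Rw.T
def plane(name,uv,z,obs=None):
    c,d=ray(name,uv,obs);return c+d*((z-c[2])/d[:,2])[:,None]
def blobs(mask,amin=8):
    n,l,s,c=cv2.connectedComponentsWithStats(mask.astype(np.uint8))
    return [(s[i,4],c[i]) for i in range(1,n) if s[i,4]>=amin],l
E
python3 - <<'E'
from h import *
for n in("top","side"):
    p=np.load(f"{n}0.npz")["p"];h=cv2.cvtColor(p,cv2.COLOR_RGB2HSV);H,S,V=[h[...,i].astype(int) for i in range(3)]
    roi=np.zeros(H.shape,bool)
    if n=="top":roi[120:290,150:420]=1
    else: roi[150:370,220:480]=1
    M={"red":(((H<7)|(H>173))&(S>150)&(V>90),66),"yellow":((H>22)&(H<35)&(S>130)&(V>90),118),"orange":((H>=7)&(H<20)&(S>130)&(V>120),64),"blue":((H>105)&(H<130)&(S>150)&(V>60),20)}
    for k,(m,z) in M.items():
        b,_=blobs(m&roi,4)
        for a,c in b: print(n,k,a,c.round(1),plane(n,c,z)[0].round(1), plane(n,c,50)[0].round(1))
    x0,y0=(220,125) if n=="top" else(230,155)
    cr=p[y0:y0+150,x0:x0+190]
    cv2.imwrite(f"pics/{n}crop.png",cv2.resize(cr,None,fx=4,fy=4,interpolation=cv2.INTER_CUBIC)[:,:,::-1])
E
```

```text
top red 319 [271.8 159. ] [679.6  23.7  66. ] [683.2  24.2  50. ]
top red 180 [165.2 161. ] [676.1 327.6  66. ] [679.7 332.2  50. ]
top red 268 [302.5 164.6] [662.7 -63.7  66. ] [666.1 -64.4  50. ]
top red 329 [251.3 182.4] [612.5  81.8  66. ] [615.2  83.1  50. ]
top red 283 [313. 194.] [578.3 -92.5  66. ] [580.6 -93.6  50. ]
top red 293 [261.6 211.9] [528.3  52.9  66. ] [530.   53.8  50. ]
top red 356 [292.5 217.4] [512.1 -33.9  66. ] [513.5 -34.2  50. ]
top yellow 35 [287.9 201.4] [551.1 -20.9 118. ] [559.7 -21.4  50. ]
top yellow 5 [305.2 249.4] [421.7 -66.2 118. ] [422.5 -69.5  50. ]
top orange 267 [164.5 216.7] [516.7 326.7  64. ] [518.  330.7  50. ]
top orange 17 [260.4 210.9] [531.3  56.5  64. ] [532.7  57.3  50. ]
top orange 21 [390. 219.] [ 506.1 -308.2   64. ] [ 507.2 -311.7   50. ]
top blue 27 [313. 194.] [584.8 -95.5  20. ] [580.5 -93.5  50. ]
top blue 100 [310.4 239.9] [450.3 -86.3  20. ] [449.3 -84.5  50. ]
top blue 48 [297.9 250.5] [419.9 -49.7  20. ] [419.6 -48.8  50. ]
side red 45 [287.5 180.1] [589.5  83.4  66. ] [599.8  96.3  50. ]
side red 18 [300.  177.9] [619.2 
[... 412 characters left out ...]
.4  64.2  50. ]
side red 51 [355.8 206.5] [662.2 -83.   66. ] [674.  -73.6  50. ]
side red 241 [292.1 227.2] [504.8 -42.4  66. ] [513.3 -32.1  50. ]
side red 14 [340.8 216.8] [612.7 -85.3  66. ] [623.5 -76.   50. ]
side red 4 [329.2 217. ] [591.3 -69.9  66. ] [601.6 -60.2  50. ]
side red 125 [331.8 229.6] [ 571.1 -101.2   66. ] [581.  -92.2  50. ]
side yellow 35 [302.8 196.6] [550.9 -20.6 118. ] [594.2  28.3  50. ]
side yellow 18 [270.3 265.2] [ 384.8 -125.1  118. ] [411.8 -86.4  50. ]
side orange 39 [378.2 310. ] [ 509.9 -303.    64. ] [ 517.4 -298.9   50. ]
side blue 56 [331.9 230.5] [597.8 -77.4  20. ] [579.3 -94.2  50. ]
side blue 409 [278.1 262.9] [441.  -74.7  20. ] [428.5 -91.5  50. ]
```

View pics/topcrop.png

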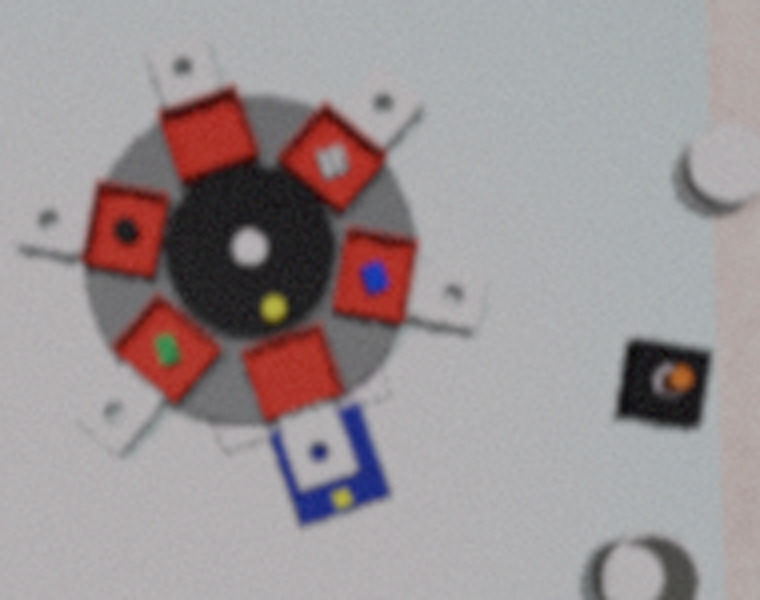

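The crop shows six tab holes at about (182,66), (383,102), (454,292), (319,451), (113,410) and (48,218). The lock block's outer edge runs from (303,523) to (388,493), with the yellow square at (342,497). The relay's bin is the one at (374,278).

Run:
```python
from h import *
from scipy.optimize import least_squares
px=np.array([(182,66),(383,102),(454,292),(319,451),(113,410),(48,218)])/4+[220,125]-.375
P=plane("top",px,32)[:,:2]
f=lambda q:np.r_[[P[i]-(q[:2]+150*np.array([np.cos(q[2]-i*np.pi/3),np.sin(q[2]-i*np.pi/3)])) for i in range(6)]].ravel()
r=least_squares(f,[590,-8,1.2]);c=r.x[:2];print("axis,ang",r.x.round(3),"res",r.fun.round(1),np.degrees(r.x[2]-3*np.pi/3))
pk=plane("top",[287.9,201.4],118)[0][:2]-c;print("peg r,ang",np.hypot(*pk),np.degrees(np.arctan2(pk[1],pk[0])))
print("peg at 100",plane("top",[287.9,201.4],100)[0][:2]-c)
q=np.array([(303,523),(388,493),(342,497),(222,435),(390,390),(360,408)])/4+[220,125]-.375
B=plane("top",q,20)[:,:2]-c;print("block corners,yellow,rail..",B.round(1)); e=B[1]-B[0];print("edge len",np.hypot(*e),"foot -x dir deg",np.degrees(np.arctan2(e[1],e[0]))-90, np.degrees(np.arctan2(e[1],e[0]))+90)
# triangulate head between views
(c1,d1),(c2,d2)=ray("top",[390,219]),ray("side",[378.2,310]);d1,d2=d1[0],d2[0]
s=np.linalg.lstsq(np.c_[d1,-d2],c2-c1,rcond=None)[0];print("head tri",c1+s[0]*d1,c2+s[1]*d2)
(c1,d1),(c2,d2)=ray("top",[287.9,201.4]),ray("side",[302.8,196.6]);d1,d2=d1[0],d2[0]
s=np.linalg.lstsq(np.c_[d1,-d2],c2-c1,rcond=None)[0];print("peg tri",c1+s[0]*d1,c2+s[1]*d2)
o=status.get_obs();print(R.from_rotvec(o["orientation"]).as_matrix().round(3))
for k in [(640,385),(602,577),(728,165)]: print(k,plane("top",np.array(k)/4+[220,125]-.375,60)[0].round())
```

```text
axis,ang [ 5.99979e+02 -4.94600e+00  3.31000e-01] res [-0.8  0.3 -0.1  0.   0.8 -0.8 -0.8 -0.2  1.1  0.9 -0.2 -0.2] -161.0200594468699
peg r,ang 51.49798566111153 -161.8314612905086
peg at 100 [-46.65863048 -16.19070213]
block corners,yellow,rail.. [[-194.1  -37.3]
 [-172.9  -99.1]
 [-175.6  -65.7]
 [-130.1   21.1]
 [ -98.  -101.6]
 [-111.   -79.5]]
edge len 65.35057039142222 foot -x dir deg -161.0133322886343 18.986667711365698
head tri [ 505.32033227 -305.88596505   73.23891953] [ 504.95952706 -305.5826975    73.13379955]
peg tri [551.02311387 -21.00219611 118.20455087] [550.80845535 -20.85158174 118.17634564]
[[-0.943  0.332 -0.001]
 [ 0.332  0.943 -0.001]
 [ 0.    -0.002 -1.   ]]
(640, 385) [ 501. -280.   60.]
(602, 577) [ 367. -250.   60.]
(728, 165) [ 658. -347.   60.]
```

Call:
{"op": "step_arm", "data": {
  "steps": "0.7 -1 0 0 40;0.7 -1 0 0 40;0.7 -1 0 0 40;0.7 -1 0 0 40;0.7 -1 0 0 40;0.7 -1 0 0 40;0.7 -1 0 0 40;0.7 -1 0 0 40;0.7 -1 0 0 40;0.7 -1 0 0 40"
}}

```text
time: 1.1
ee_pos: [358.0, 267.6, 229.4]
orientation: [-0.529, -3.096, 0.0]
force: [0.3, 0.6, -1.3]
finger_gap: 0.433
gripper_force: 0.0
```

Call:
{"op": "step_arm", "data": {
  "steps": "0.7 -1 0 0 40;0.7 -1 0 0 40;0.7 -1 0 0 40;0.7 -1 0 0 40;0.7 -1 0 0 40;0.7 -1 0 0 40;0.7 -1 0 0 40;0.7 -1 0 0 40;0.7 -1 0 0 40;0.7 -1 0 0 40"
}}

```text
time: 2.1
ee_pos: [533.1, 17.6, 229.2]
orientation: [-0.53, -3.096, -0.0]
force: [-0.2, -0.8, -0.8]
finger_gap: 0.43
gripper_force: 0.0
```

Call:
{"op": "step_arm", "data": {
  "steps": "0.7 -1 0 0 40;0.1 -0.6 0 0 40;0 0 -0.5 0 40;0 0 -0.5 0 40;0 0 0 0 40;0 0 0 0 40"
}}

```text
time: 2.7
ee_pos: [551.8, -20.0, 204.0]
orientation: [-0.527, -3.095, -0.001]
force: [-0.7, 0.5, 0.3]
finger_gap: 0.428
gripper_force: 0.0
```

Run:
```python
from h import *
o=status.get_obs();p,d=imaging.snapshot("wrist")
h=cv2.cvtColor(p,cv2.COLOR_RGB2HSV);H,S,V=[h[...,i].astype(int) for i in range(3)]
b,_=blobs((H>22)&(H<35)&(S>110)&(V>80),20)
for a,c in b: print(a,c.round(1),plane("wrist",c,118,o)[0].round(1),plane("wrist",c,20,o)[0].round(1),d[int(c[1]),int(c[0])])
cv2.imwrite("pics/w1.png",p[:,:,::-1])
```

```text
109 [189.6  94.1] [439.  -48.6 118. ] [421.6 -70.   20. ] 317.82016
429 [274.  212.2] [545.9 -19.4 118. ] [572.1 -29.   20. ] 251.58125
```

View pics/w1.png

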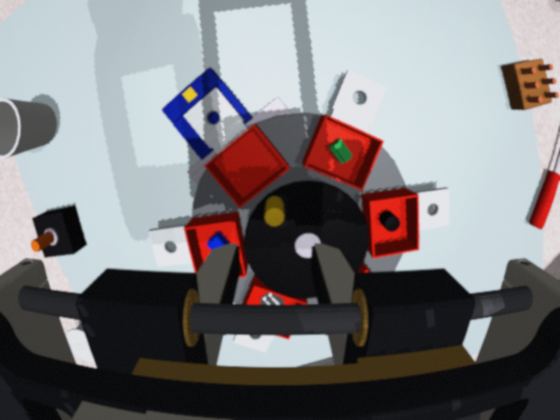

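The wrist view shows the yellow peg at (274,212) between the finger lines. The lock block is at the upper left with its yellow square at (190,94), and the relay is at (218,240). This agrees with the top view, so I'll descend and grip the peg.

Call:
{"op": "step_arm", "data": {
  "steps": "0 0 -1 0 40;0 0 -1 0 40;0 0 -1 0 40;0 0 -0.8 0 40;0 0 -0.6 0 40;0 0 0 0 40;0 0 0 0 5;0 0 0 0 5;0 0 0 0 5;0 0 0 0 5",
  "grip_force": 15
}}

```text
time: 3.75
ee_pos: [553.4, -21.4, 95.7]
orientation: [0.529, 3.095, -0.0]
force: [-0.3, 0.1, 2.3]
finger_gap: 0.167
gripper_force: 15.0
```

Call:
{"op": "step_arm", "data": {
  "steps": "-0.049 0.162 0 -0.97 5;-0.035 0.166 0 -0.97 5;-0.021 0.168 0 -0.97 5;-0.006 0.169 0 -0.97 5;0.008 0.169 0 -0.97 5;0.022 0.168 0 -0.97 5;0.036 0.165 0 -0.97 5;0.05 0.162 0 -0.97 5;0.064 0.157 0 -0.97 5;0.077 0.151 0 -0.97 5"
}}

```text
time: 4.75
ee_pos: [555.8, 18.7, 95.7]
orientation: [1.759, 2.603, -0.003]
force: [-3.8, -3.6, 5.6]
finger_gap: 0.169
gripper_force: 15.0
```

Call:
{"op": "step_arm", "data": {
  "steps": "0.089 0.144 0 -0.97 5;0.102 0.136 0 -0.97 5;0 0 0 0 5;0 0 0 0 5;0 0 0 0 5"
}}

```text
time: 5.25
ee_pos: [561.3, 26.6, 95.6]
orientation: [1.967, 2.449, 0.001]
force: [-2.3, -0.9, 5.5]
finger_gap: 0.169
gripper_force: 15.0
```

Call:
{"op": "step_arm", "data": {
  "steps": "0 0 0 0 45;0 0 0 0 45;0 0 0.6 0 45;0 0 1 0 45;0 0 1 0 45;0 0 1 0 45;0 0 1 0 45;0 0 0 0 45;0 0 0 0 45"
}}

```text
time: 6.15
ee_pos: [561.3, 26.7, 209.6]
orientation: [1.968, 2.448, 0.001]
force: [0.3, -0.0, -0.7]
finger_gap: 0.484
gripper_force: 0.0
```

Run:
```python
from h import *
o=status.get_obs();print(o["ee_pos"],o["force"]);p,d=imaging.snapshot("wrist")
t,dt=imaging.snapshot("top");np.savez("top2.npz",p=t);np.savez("w2.npz",p=p,d=d,e=o["ee_pos"],r=o["orientation"])
c=cv2.resize(t[125:275,220:420],(400,300),interpolation=cv2.INTER_CUBIC)
cv2.imwrite("pics/w2.png",np.hstack([cv2.resize(p,(400,300)),c])[:,:,::-1])
```

```text
[561.32066594  26.65708869 209.63609142] [ 0.27715262 -0.02101389 -0.70588179]
```

View pics/w2.png

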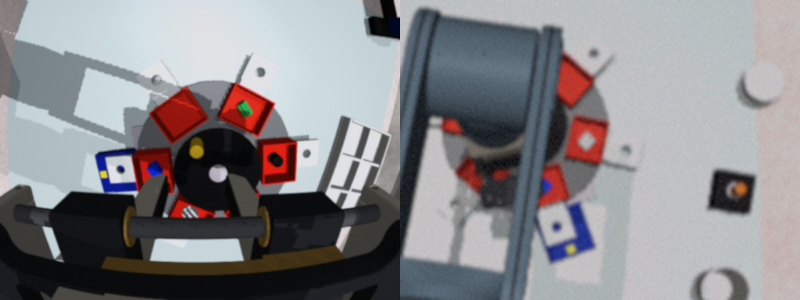

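The wrist view shows the relay's red bin standing at the blue lock block, with the blue relay inside and the tab hole over the block. The pin is still in its holder at the right of the top view. Next I'll refine the hole and head positions and move to the pin.

Run:
```python
from h import *
z=np.load("w2.npz");o={"ee_pos":z["e"],"orientation":z["r"]}
def m(p,lo,hi,roi,am=5):
    h=cv2.cvtColor(p,cv2.COLOR_RGB2HSV);k=cv2.inRange(h,lo,hi)>0;r=np.zeros_like(k);r[roi]=1;return blobs(k&r,am)[0]
p=z["p"];t=np.load("top2.npz")["p"]
for nm,im,roi in(("wrist",p,np.s_[195:280,125:205]),("top",t,np.s_[220:262,285:320])):
    for a,c in m(im,(22,100,70),(38,255,255),roi): print(nm,"yel",a,c,plane(nm,c,20,o)[0].round(1))
    g=cv2.cvtColor(im,cv2.COLOR_RGB2GRAY)
    h=cv2.cvtColor(im,cv2.COLOR_RGB2HSV)
    x0,y0=(170,237) if nm=="wrist" else (298,238)
    s=g[y0-9:y0+10,x0-9:x0+10] if nm=="wrist" else g[y0-5:y0+6,x0-5:x0+6]
    print(s[::2 if nm=="wrist" else 1])
    for a,c in blobs((g<np.median(s)-25)[y0-12:y0+12,x0-12:x0+12])[0]: c=c+[x0-12,y0-12];print(nm,"hole",a,c,plane(nm,c,32,o)[0].round(1))
for a,c in m(t,(5,110,100),(21,255,255),np.s_[205:235,370:405]): print("head",a,c,plane("top",c,72)[0],plane("top",c,60)[0])
```

```text
wrist yel 85 [144.69411765 243.70588235] [421.5 -70.4  20. ]
[[208 206 205 205 204 204 205 206 205 205 206 206 207 208 208 209 210 210
  211]
 [207 207 204 201 195 189 185 184 188 194 200 204 206 207 208 209 210 209
  209]
 [207 202 187 158 124  98  86  86  95 115 142 170 191 203 208 209 209 210
  209]
 [214 190 150  98  61  40  37  35  35  40  53  89 137 180 201 209 209 210
  208]
 [216 188 139  88  55  38  33  31  25  18  20  32  73 136 186 204 209 210
  209]
 [218 191 145 101  74  55  39  26  18  12  12  20  55 117 175 202 208 209
  210]
 [224 216 195 160 121  92  74  58  47  41  43  57  93 144 186 203 208 210
  208]
 [227 226 222 211 190 166 143 121 111 110 118 139 166 190 202 206 208 209
  209]
 [226 227 226 227 225 220 211 199 187 186 190 196 202 205 206 206 207 208
  209]
 [227 227 227 227 227 226 225 221 209 204 205 205 206 206 207 206 206 207
  209]]
wrist hole 132 [168.62121212 236.89393939] [454.3 -48.8  32. ]
top yel 9 [305. 249.] [424.1 -70.3  20. ]
[[192 190 189 191 189 189 190 192 190 192 181]
 [190 190 193 188 181 182 183 187 191 190 189]
 [192 190 186 173 160 161 164 177 187 191 188]
 [188 189 179 149 122 112 125 154 178 185 188]
 [187 183 168 124  79  65  90 131 173 190 190]
 [190 186 166 112  60  48  74 121 175 193 196]
 [186 188 169 128  87  80  96 137 182 193 196]
 [187 187 181 153 124 123 139 169 187 193 195]
 [187 190 189 177 166 167 176 186 192 192 194]
 [188 190 188 188 188 188 191 193 195 196 194]
 [186 188 189 191 194 192 193 195 189 189 186]]
top hole 300 [298.24666667 237.18666667] [457.9 -50.7  32. ]
top hole 26 [297.88461538 237.69230769] [456.5 -49.6  32. ]
head 34 [389.91176471 219.02941176] [ 505.34199819 -305.94472309   72.        ] [ 506.33398103 -308.92053135   60.        ]
```

Call:
{"op": "step_arm", "data": {
  "steps": "0 -1 0 1 45;0 -1 0 1 45;0 -1 0 1 45;0 -1 0 1 45;-0.2 -1 0 1 45;-0.2 -1 0 1 45;-0.2 -1 0 1 45;-0.2 -1 0 1 45;-0.2 -1 0 1 45;-0.2 -1 0 1 45"
}}

```text
time: 7.25
ee_pos: [530.2, -223.9, 207.9]
orientation: [-0.743, -3.049, -0.002]
force: [0.3, 0.5, 0.3]
finger_gap: 0.483
gripper_force: 0.0
```

Call:
{"op": "step_arm", "data": {
  "steps": "-0.2 -0.8 0 1 45;-0.2 -0.8 0 1 45;-0.2 -0.5 0 1 45;0 0 0 1 45;0 0 0 1 45;0 0 0 1 45;0 0 0 1 45;0 0 0 1 45;0 0 0 1 45;0 0 0 0.4 45"
}}

```text
time: 8.25
ee_pos: [515.5, -275.3, 207.8]
orientation: [0.533, -3.094, -0.004]
force: [0.4, 0.7, 0.1]
finger_gap: 0.485
gripper_force: 0.0
```

Call:
{"op": "step_arm", "data": {
  "steps": "-0.2 -0.6 0 0 50;-0.21 -0.63 0 0 50;0 0 -1 0 50;0 0 -1 0 50;0 0 -1 0 50;0 0 0 0 50;0 0 0 0 50"
}}

```text
time: 8.95
ee_pos: [505.4, -307.5, 134.4]
orientation: [0.527, -3.096, -0.001]
force: [1.0, -0.0, -0.3]
finger_gap: 0.539
gripper_force: 0.0
```

Run:
```python
from h import *
o=status.get_obs();print(o["ee_pos"]);p,d=imaging.snapshot("wrist")
h=cv2.cvtColor(p,cv2.COLOR_RGB2HSV)
for a,c in blobs(cv2.inRange(h,(5,130,90),(20,255,255)),60)[0]: print(a,c.round(1),plane("wrist",c,72,o)[0].round(1),plane("wrist",c,55,o)[0].round(1),d[int(c[1]),int(c[0])])
cv2.imwrite("pics/w3.png",p[:,:,::-1])
```

```text
[ 505.37775377 -307.53271915  134.4077191 ]
276 [278.1 227.6] [ 503.5 -306.2   72. ] [ 508.8 -304.1   55. ] 229.2397
```

View pics/w3.png

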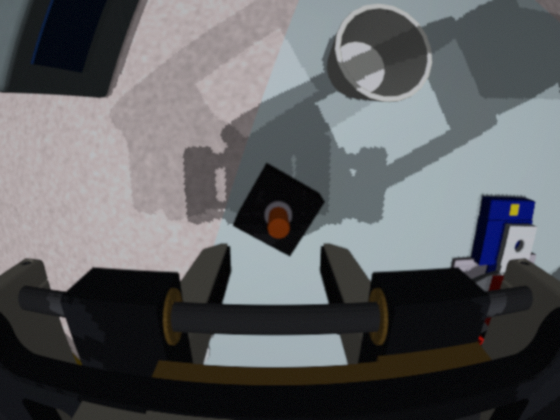

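The wrist view shows the orange head at (278,228), centred between the fingers over the black holder. The cup at the top is well clear, so I'll descend and grip.

Call:
{"op": "step_arm", "data": {
  "steps": "0 0.07 -1 0 50;0 0 -1 0 50;0 0 -0.8 0 50;0 0 -0.45 0 50;0 0 0 0 50;0 0 0 0 8;0 0 0 0 8;0 0 0 0 8;0 0 0 0 8;0 0 0 0 8",
  "grip_force": 25
}}

```text
time: 10.0
ee_pos: [506.1, -304.9, 53.9]
orientation: [-0.529, 3.096, -0.001]
force: [-0.0, 0.4, 3.6]
finger_gap: 0.163
gripper_force: 25.0
```

Call:
{"op": "step_arm", "data": {
  "steps": "0 0 0.4 0 8;0 0 0.8 0 8;0 0 1 0 8;0 0 1 0 8;0 0.7 0 0 8;-0.2 1 0 0 8;-0.2 1 0 0 8;-0.2 1 0 0 8;-0.2 1 0 0 8;-0.2 1 0 0 8"
}}

```text
time: 11.0
ee_pos: [479.7, -160.0, 132.6]
orientation: [0.529, -3.096, -0.002]
force: [1.0, 0.3, -1.0]
finger_gap: 0.167
gripper_force: 25.0
```

Call:
{"op": "step_arm", "data": {
  "steps": "-0.2 1 0 0 8;-0.2 1 0 0 8;-0.2 1 0 0 8;-0.2 0.8 0 0 8;-0.2 0.5 0 0 8;0 0.2 0 0 8;0 0 -0.8 0 8;0 0 -0.5 0 8;0 0 0 0 8;0 0 0 0 8"
}}

```text
time: 12.0
ee_pos: [456.0, -50.2, 100.9]
orientation: [0.528, -3.096, -0.0]
force: [-0.0, 0.6, -1.0]
finger_gap: 0.165
gripper_force: 25.0
```

Run:
```python
from h import *
o=status.get_obs();print(o["ee_pos"],o["force"]);p,d=imaging.snapshot("wrist")
np.savez("w4.npz",p=p,d=d,e=o["ee_pos"],r=o["orientation"])
h=cv2.cvtColor(p,cv2.COLOR_RGB2HSV)
for a,c in blobs(cv2.inRange(h,(22,110,90),(36,255,255)),30)[0]: print("yel",a,c.round(1),plane("wrist",c,20,o)[0].round(1))
cv2.imwrite("pics/w4.png",cv2.resize(p[100:280,170:390],None,fx=3.3,fy=3.3,interpolation=cv2.INTER_CUBIC)[:,:,::-1])
```

```text
[456.04282457 -50.15836495 100.8993286 ] [-0.03527561  0.5508093  -0.99905219]
yel 223 [265.1 171. ] [422.1 -70.2  20. ]
```

View pics/w4.png

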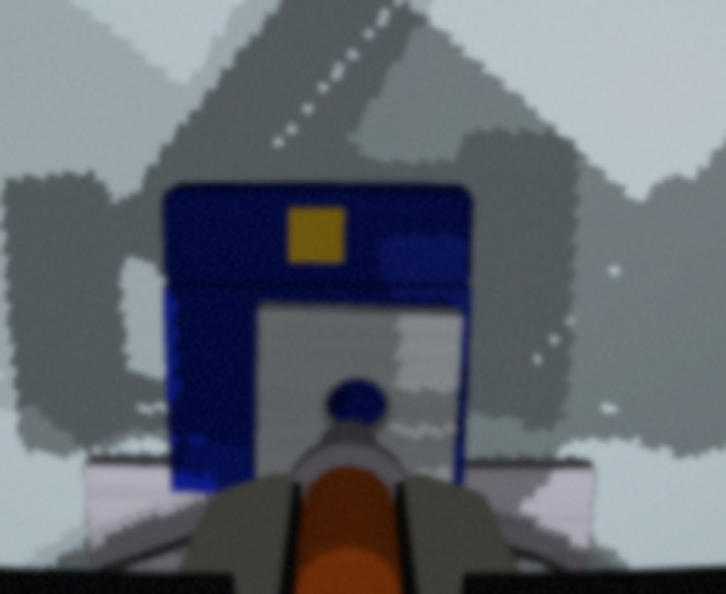

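The crop shows the tab hole at about (357,400) with the pin's shank just in front of it. The yellow square at (316,236) is at mid-block, and the block spans 165 to 471. So the lock hole lies about 9 mm to the image left of the tab hole.

Run:
```python
from h import *
z=np.load("w4.npz");o={"ee_pos":z["e"],"orientation":z["r"]}
f=lambda c,zz:plane("wrist",np.array(c)/3.3+[170,100]-.35,zz,o)[0][:2]
Rm=R.from_rotvec(o["orientation"]).as_matrix();fx=-Rm[:2,0];fy=Rm[:2,1]
print("tool x,y",Rm[:2,0].round(3),fy.round(3))
A=np.array([600,-5]);e=o["ee_pos"][:2]
for n,c,zz in[("tabhole",(357,402),32),("tabL",(256,306),32),("tabR",(464,310),32),("blkL",(165,190),20),("blkR",(471,190),20),("yel",(316,236),20),("headbot",(349,470),101-45.9+30),("collarL",(294,485),101-45.9+30),("collarR",(405,485),101-45.9+30)]:
    q=f(c,zz);print(n,q.round(1),"tool xy from TCP",(np.array([(q-e)@Rm[:2,0],(q-e)@fy])).round(1),"foot rel axis",((q-A)@fx).round(1),((q-A)@fy).round(1))
```

```text
tool x,y [-0.943 -0.331] [-0.331  0.943]
tabhole [451.9 -49.9] tool xy from TCP [3.8 1.7] foot rel axis -154.6 6.8
tabL [438.8 -77.4] tool xy from TCP [ 25.3 -20. ] foot rel axis -176.1 -14.9
tabR [424.8 -35.1] tool xy from TCP [24.5 24.6] foot rel axis -175.3 29.7
blkL [ 423.2 -105.1] tool xy from TCP [ 49.2 -41. ] foot rel axis -200.0 -35.9
blkR [400.9 -41.1] tool xy from TCP [49.  26.8] foot rel axis -199.8 32.0
yel [422.1 -69.9] tool xy from TCP [38.6 -7.4] foot rel axis -189.4 -2.3
headbot [448.1 -53.1] tool xy from TCP [ 8.5 -0.2] foot rel axis -159.3 5.0
collarL [453.8 -61.1] tool xy from TCP [ 5.7 -9.6] foot rel axis -156.5 -4.5
collarR [447.5 -43.1] tool xy from TCP [5.7 9.4] foot rel axis -156.5 14.6
```

Call:
{"op": "step_arm", "data": {
  "steps": "-0.02 0.07 0 0 8;0 0 -0.5 0 8;0 0 -0.3 0 8;0 0 0 0 8;0 0 0 0 8"
}}

```text
time: 12.55
ee_pos: [455.5, -48.1, 81.1]
orientation: [0.529, -3.097, 0.0]
force: [0.2, -0.2, -0.9]
finger_gap: 0.165
gripper_force: 25.0
```

Call:
{"op": "step_arm", "data": {
  "steps": "0 0 -0.06 0 8;0 0 -0.06 0 8;0 0 0 0 8"
}}

```text
time: 12.85
ee_pos: [455.5, -48.1, 77.9]
orientation: [-0.529, 3.097, -0.0]
force: [0.3, 1.1, -0.3]
finger_gap: 0.163
gripper_force: 25.0
```

Call:
{"op": "step_arm", "data": {
  "steps": "0 0 -0.05 0 8;0 0 -0.03 0 8;0 0 0 0 8"
}}

```text
time: 13.15
ee_pos: [455.4, -48.0, 75.8]
orientation: [0.529, -3.097, -0.0]
force: [-0.8, 0.0, -0.5]
finger_gap: 0.166
gripper_force: 25.0
```

Call:
{"op": "step_arm", "data": {
  "steps": "0 0 -0.05 0 8;0 0 -0.05 0 8;0 0 0 0 8"
}}

```text
time: 13.45
ee_pos: [455.3, -48.0, 73.2]
orientation: [0.529, -3.096, -0.0]
force: [-0.4, 0.3, -0.0]
finger_gap: 0.168
gripper_force: 25.0
```

Call:
{"op": "step_arm", "data": {
  "steps": "0 0 -0.05 0 8;0 0 -0.05 0 8;0 0 0 0 8"
}}

```text
time: 13.75
ee_pos: [455.3, -48.0, 70.7]
orientation: [0.529, -3.096, -0.0]
force: [0.1, -0.1, 0.4]
finger_gap: 0.169
gripper_force: 25.0
```

The pin is in the tab hole. Next I'll feel for the block's top.

Call:
{"op": "step_arm", "data": {
  "steps": "0 0 -0.06 0 8;0 0 -0.06 0 8;0 0 0 0 8"
}}

```text
time: 14.05
ee_pos: [455.3, -48.0, 67.7]
orientation: [0.529, -3.096, -0.0]
force: [0.3, -0.0, -1.0]
finger_gap: 0.167
gripper_force: 25.0
```

Call:
{"op": "step_arm", "data": {
  "steps": "0 0 -0.04 0 8;0 0 0 0 8"
}}

```text
time: 14.25
ee_pos: [455.4, -48.1, 66.8]
orientation: [0.529, -3.097, -0.0]
force: [-0.2, 0.4, -1.3]
finger_gap: 0.167
gripper_force: 25.0
```

Call:
{"op": "step_arm", "data": {
  "steps": "0 0 -0.04 0 8;0 0 0 0 8"
}}

```text
time: 14.45
ee_pos: [455.5, -48.1, 65.9]
orientation: [-0.529, 3.097, -0.0]
force: [0.5, -0.7, -1.6]
finger_gap: 0.166
gripper_force: 25.0
```

Call:
{"op": "step_arm", "data": {
  "steps": "0 0 -0.04 0 8;0 0 0 0 8"
}}

```text
time: 14.65
ee_pos: [455.7, -48.1, 65.7]
orientation: [-0.529, 3.096, -0.001]
force: [-1.3, 0.5, 7.6]
finger_gap: 0.164
gripper_force: 25.0
```

Call:
{"op": "step_arm", "data": {
  "steps": "0 0 -0.02 0 8;0 0 0 0 8"
}}

```text
time: 14.85
ee_pos: [455.9, -48.2, 65.6]
orientation: [-0.529, 3.096, -0.001]
force: [-2.9, 1.9, 12.1]
finger_gap: 0.167
gripper_force: 25.0
```

Contact is on the block top. I'll ease off slightly and drag toward the block's mid.

Call:
{"op": "step_arm", "data": {
  "steps": "0 0 0.02 0 8;0.027 -0.075 0 0 8;0.027 -0.075 0 0 8;0.027 -0.075 0 0 8;0 0 0 0 8"
}}

```text
time: 15.35
ee_pos: [457.3, -52.8, 65.5]
orientation: [-0.528, 3.097, 0.003]
force: [-2.1, 4.3, 8.7]
finger_gap: 0.17
gripper_force: 25.0
```

Call:
{"op": "step_arm", "data": {
  "steps": "0.013 -0.038 0 0 8;0 0 0 0 8"
}}

```text
time: 15.55
ee_pos: [457.6, -53.6, 65.4]
orientation: [-0.528, 3.097, 0.003]
force: [-1.5, 4.5, 7.4]
finger_gap: 0.165
gripper_force: 25.0
```

Call:
{"op": "step_arm", "data": {
  "steps": "0.013 -0.038 0 0 8;0 0 0 0 8"
}}

```text
time: 15.75
ee_pos: [458.1, -55.2, 65.1]
orientation: [-0.529, 3.096, 0.001]
force: [-0.1, 0.2, -0.0]
finger_gap: 0.166
gripper_force: 25.0
```

The force vanished, so the tip is at the hole. I'll press down a little.

Call:
{"op": "step_arm", "data": {
  "steps": "0 0 -0.04 0 8;0 0 0 0 8"
}}

```text
time: 15.95
ee_pos: [458.2, -55.7, 63.8]
orientation: [-0.529, 3.097, -0.0]
force: [0.7, 0.5, 0.7]
finger_gap: 0.168
gripper_force: 25.0
```

Call:
{"op": "step_arm", "data": {
  "steps": "0 0 -0.04 0 8;0 0 0 0 8"
}}

```text
time: 16.15
ee_pos: [458.3, -55.8, 62.8]
orientation: [-0.529, 3.097, -0.0]
force: [0.3, -0.9, 0.0]
finger_gap: 0.165
gripper_force: 25.0
```

Call:
{"op": "step_arm", "data": {
  "steps": "0 0 -0.04 0 8;0 0 -0.04 0 8;0 0 0 0 8"
}}

```text
time: 16.45
ee_pos: [458.3, -55.8, 60.8]
orientation: [-0.529, 3.097, -0.001]
force: [0.0, -1.3, -0.8]
finger_gap: 0.167
gripper_force: 25.0
```

Call:
{"op": "step_arm", "data": {
  "steps": "0 0 -0.05 0 8;0 0 -0.05 0 8;0 0 0 0 8"
}}

```text
time: 16.75
ee_pos: [458.3, -55.8, 58.3]
orientation: [-0.529, 3.097, -0.001]
force: [1.1, -1.5, -1.5]
finger_gap: 0.166
gripper_force: 25.0
```

Call:
{"op": "step_arm", "data": {
  "steps": "0 0 -0.05 0 8;0 0 -0.05 0 8;0 0 0 0 8"
}}

```text
time: 17.05
ee_pos: [458.3, -55.8, 55.8]
orientation: [-0.529, 3.096, -0.001]
force: [1.0, -2.8, -1.1]
finger_gap: 0.165
gripper_force: 25.0
```

Call:
{"op": "step_arm", "data": {
  "steps": "0.007 -0.02 -0.05 0 8;0 0 -0.03 0 8;0 0 0 0 8"
}}

```text
time: 17.35
ee_pos: [458.1, -56.0, 53.7]
orientation: [0.529, -3.096, -0.0]
force: [0.8, -1.2, -0.1]
finger_gap: 0.165
gripper_force: 25.0
```

Call:
{"op": "step_arm", "data": {
  "steps": "0 0 -0.04 0 8;0 0 0 0 8"
}}

```text
time: 17.55
ee_pos: [458.2, -56.0, 52.7]
orientation: [0.529, -3.096, -0.0]
force: [0.8, -0.6, -1.3]
finger_gap: 0.166
gripper_force: 25.0
```

Call:
{"op": "step_arm", "data": {
  "steps": "0 0 -0.03 0 8;0 0 0 0 8"
}}

```text
time: 17.75
ee_pos: [458.2, -56.0, 52.0]
orientation: [0.529, -3.096, -0.0]
force: [0.4, -2.1, -0.9]
finger_gap: 0.167
gripper_force: 25.0
```

Call:
{"op": "step_arm", "data": {
  "steps": "0 0 -0.03 0 8;0 0 0 0 8"
}}

```text
time: 17.95
ee_pos: [458.3, -56.1, 51.8]
orientation: [0.529, -3.097, 0.0]
force: [-2.4, -0.1, 4.0]
finger_gap: 0.167
gripper_force: 25.0
```

Call:
{"op": "step_arm", "data": {
  "steps": "0 0 -0.02 0 8;0 0 0 0 8;0 0 0 0 8"
}}

```text
time: 18.25
ee_pos: [458.3, -56.2, 51.8]
orientation: [-0.529, 3.096, -0.001]
force: [-2.6, 0.1, 10.1]
finger_gap: 0.168
gripper_force: 25.0
```

The collar is seated on the tab, 13.9 mm below the block-top contact. Now I'll let go and rise.

Call:
{"op": "step_arm", "data": {
  "steps": "0 0 0 0 40;0 0 0 0 40;0 0 0 0 40;0 0 0.5 0 40;0 0 1 0 40;0 0 1 0 40;0 0 1 0 40;0 0 0 0 40;0 0 0 0 40"
}}

```text
time: 19.15
ee_pos: [458.3, -56.1, 138.3]
orientation: [-0.529, 3.096, -0.0]
force: [-0.2, 0.3, -0.4]
finger_gap: 0.43
gripper_force: 0.0
```

Run:
```python
from h import *
o=status.get_obs();print(o["ee_pos"],o["force"]);p,d=imaging.snapshot("wrist");t,_=imaging.snapshot("side")
cv2.imwrite("pics/w5.png",np.hstack([cv2.resize(p,(400,300)),cv2.resize(t[155:305,220:420],(400,300),interpolation=cv2.INTER_CUBIC)])[:,:,::-1])
```

```text
[458.29492019 -56.0653952  138.26091509] [-0.2187841   0.2928282  -0.39876025]
```

View pics/w5.png

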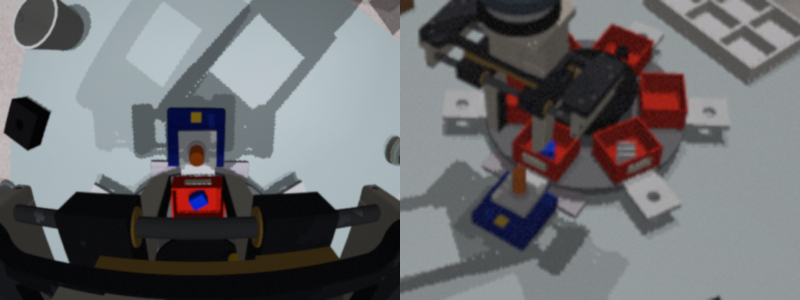

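The pin stands upright in the tab at the lock block with its collar down. The relay lies in that bin, and the gripper is clear of everything.

```bash
python3 -c "
from cell import env
print(env.job_done())"
```

```text
the job is handed in; nothing more can be done
None
```

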